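# Lock the indexing table and start the machine

## Task

With the gripper's fingers closed, make the machine ready and start it, in this order: push the locking plunger of the indexing table fully down onto its block, press down the raised, ribbed end of the rocker on the switch box until it has tipped right over, then press the square key in the middle of the three-key control box down to its stop and let it come up again. Only push things: do not lift or shift the loose control box, do not press its round keys, and leave the loose parts on the table where they stand.

Things in the scene. Friction and masses are not known exactly. Their poses are not given: they have to be found in the camera images.
- indexer: fixed indexing table: grey round base 160 mm across, steel disc and small chuck with a stub of bar, highest point 93 mm above the table. Origin at the centre of its underside; along its own -x, 88 mm out, stands a grey block 40 x 42 mm, 55 mm tall, which carries the plunger
- plunger_top (a point): centre of the top face of the locking plunger: a steel round cap 28 mm in diameter, 10 mm thick, standing up to 14 mm proud of the top of its block; top face at most 80 mm above the table, 66 mm when home. Moves with the plunger
- plunger (a joint): travel of the plunger straight down in m: near 0 = proud, 0.014 = home on its block. Takes about 4 to 5 N and stays where it is left
- switchbox: fixed grey switch box 110 x 76 mm, 45 mm tall, with one large rocker on top. Origin at the centre of its underside; its x is the long side and points to the rocker's end that is raised at the start
- rocker_end (a point): press point on the top of the black rocker's raised, ribbed end, 26 mm along the box's x from the rocker's pivot and 38 mm wide there. The rocker is 70 x 38 mm, its pivot is 57 mm above the table. The point moves with the rocker: about 67 mm above the table at the start, 57 mm when tipped over
- rocker (a joint): angle of the rocker in rad: near 0 = off (ribbed end up), 0.40 = tipped right over, ribbed end down. Takes about 4 N at the press point and stays where it is left
- controlbox: loose grey control box 80 x 190 mm, 40 mm tall, 0.9 kg, with three black keys in a row along its y: at y = +58 mm a 40 mm mushroom knob (top 62 mm above the table), in the middle the square key, at y = -58 mm a 20 mm round button (top 56 mm). Origin at the centre of its underside
- start_top (a point): centre of the top face of the square key, 28 x 28 mm, 56 mm above the table when up; moves with it
- start (a joint): travel of the square key straight down in m: 0 = up, 0.007 = at its stop. Spring return, 1.5 N to begin, 5 N at the stop
- stop (a joint): travel of the mushroom knob down in m, 0 = up, 0.007 = at its stop; to be left alone
- jog (a joint): travel of the small round button down in m, 0 = up, 0.007 = at its stop; to be left alone
- oiler: bystander: closed grey oil bottle, 38 mm diameter, 85 mm tall, upright; origin at the centre of its underside
- toolholder: bystander: steel taper tool holder standing on its 42 mm flange, 78 mm tall; origin at the centre of its underside
- parallel: bystander: steel block 60 x 16 x 30 mm; origin at the centre of its underside
- bolt: bystander: dark bolt standing on its 30 mm head, 55 mm tall; origin at the centre of its underside
- collar: bystander: steel ring, 44 mm outside diameter, 18 mm tall; origin at the centre of its underside
- brush: bystander: swarf brush, 180 mm long, lying on the table; its long axis is its x
- slug: bystander: brass cylinder, 32 mm diameter, 40 mm tall; origin at the centre of its underside
There are look-alikes about, which are no part of the job. Leave any green or red look-alike of the switchbox alone.

How it is judged:
By the outcome, as a careful person would: the job done as asked, in the order asked, and still so for the second after the job is handed in, with the robot touching nothing.
It also fails if it takes over 51 s, if anything falls off the work surface, if the arm or the gripper's body presses on something with over 40 N, if the wrist force passes 120 N, or if a joint passes its speed limit or range.

## Robot

A 7-joint arm with a two-finger parallel gripper is mounted at the origin on the work surface. World frame = base frame: x ahead of the robot, y to its left, z up, the work surface at z = 0. Lengths are in m, angles in degrees, forces in N, time in s.
With the tool pointing down it reaches from about 0.425 to 0.875 m from the base axis. Payload 4.7 kg.
Tool frame: the origin (TCP) lies midway between the tips of the shut fingers; the grasp point (between the pads) lies env.grip_point_offset behind it (env.grip_point_offset is the distance from the TCP to the grasp point, in m); x points along the fingers, y is the direction in which the jaws open and shut, and the axes are right-handed (so a half turn about x gives the same grasp; the last joint's range is limited). The gripper opens to 87 mm and grips with 3 to 60 N. Pads are 19 mm wide; open, the fingers measure 117 mm over their backs; the gripper's body (75 mm by 190 mm) begins 51 mm behind the grasp point.
Start: joints at [-65.14, 18.392, -4.016, 83.108, 1.295, 78.541, -3.26], TCP at [0.265, 0.594, 0.223] pointing down, gripper open.
Joint ranges: [-163.93, 163.93], [-17.29, 119.83], [-79.2, 71.16], [3.27, 140.29], [-89.18, 269.18], [5.43, 117.66], [-154.24, 154.24]. Speed limits (degrees/s): [147.25, 147.25, 180, 180, 180, 180, 180].

## Interface

Orientations are given as [roll, pitch, yaw] about the fixed x, y, z axes, in that order (R = Rz(yaw) Ry(pitch) Rx(roll)).
In Python, from cell import readout, read_camera, camera_params, sign_off, spot_in, pinpoint, env gives the robot as it stands.
- The arm moves only by the shell command python3 -m pendant 'ROWS' [OPENING] [FORCE]. ROWS is a JSON object of lists of equal length, an entry for each row: "xyz": the shift along the world's x, y, z in m, a list of three; "turn": the turn about the world's z in rad. A call has 1 to 10 rows; each row shifts and turns the pose as measured when the row begins; what a row does not reach is not made up. A row lasts 1/8 s, in which the tool goes at most 62.5 mm and 10.7 degrees, less where a joint would pass 70% of its speed; a pose out of reach is approached as far as the arm can. A call is refused whole if a number of a shift passes 0.0625 or a number of a turn 0.188, either way. A call with a gripper value outside its range is refused whole. OPENING is the opening, from 0 (shut) to 1 (fully open), set as the call begins (- or left out, the last holds). The fingers move at their own pace and stop on an object; FORCE is the grip in N (left out, the last holds). Time passes only in rows, so rows that do not move let the fingers close. It gives the time, the measured TCP pose, the force and the opening at its end, in the units of the state.
- readout.get_obs(): the state, without advancing time (a new reading comes with each control period).
- read_camera(name): name is "scene" or "top"; returns the picture (480x640x3 uint8, red, green, blue); there is no depth.
- camera_params(name): a dict with "fx", "fy", "cx", "cy" (pixels), "k1" (the pictures are not rectified: a ray, as slopes to the right and down, at radius r is drawn at 1 + k1 r^2 times it, then the intrinsics apply), "rvec" (rotation vector, rad) and "tvec" (3), from world to camera coordinates, as OpenCV has them. Camera axes: x right, y down, z forward; pixel columns grow to the right and rows downward; lengths in m; the calibration is good to about 2 mm. A picture is of the moment at which its call begins. camera_params takes no time and is no camera call.
- sign_off(): hands the job in, once; it reports no verdict.
Trained networks look in the newest picture that a camera, given by its name, has taken for a name from the list of things; names that differ only in an ending like _2 or _b are one class to them, and where a whole thing is asked for, a point or a joint stands for the part that bears it (a point fixed in the world has none). Each returns a list of dicts, best first, with "score" (0 to 1); they miss things now and then, are a little off and sometimes report something else, mostly with a low value. They report only what shows in the picture. A call takes as long as a camera call. They do not tell look-alikes from the thing itself.
- spot_in(camera, name): "at" ([x, y, z] in m, in the coordinates of the camera as it stood for that picture, good to about 4 mm: the middle of the surface that is visible of it).
- pinpoint(camera, name): "at" ([x, y, z] in m, in the coordinates of the camera as it stood for that picture, good to about 4 mm: a listed point, or the origin of a listed thing).
The state is a dict: "time_s": time; "qpos": joint angles; "joint_velocities": joint speeds; "effort": joint torques, N m; "tool_pos": TCP position; "tool_rot": TCP orientation; "force": force on the tool from outside, world axes, zero at the start; "wrist_torque": the same for the moment, N m; "grip_width": finger opening in m.
Only numpy, scipy, OpenCV 4.12 (cv2) and the standard library are available. Lean on these libraries where they do the work, as an engineer would, in place of code of your own. Each camera call takes 0.05 s, during which the arm holds its last target.

## Working session

There is one attempt and no reset: what is moved stays moved. The work goes in short steps, Python scripts to look and compute and a shell command to move; the robot and the scene stay as the last step left them, time stands still between calls to the robot, and variables do not carry over. Pictures are saved under pics/ and viewed, and the job is handed in when it is done.

```bash
mkdir -p pics; ls
python3 - <<'E'
from cell import *
import cv2
print(readout.get_obs())
for n in("scene","top"):
    im=read_camera(n); cv2.imwrite(f"pics/{n}0.png",im[:,:,::-1]); print(camera_params(n))
E
```

```text
pics
{'time_s': 0.0, 'qpos': array([-65.13887283,  18.43931983,  -4.01571538,  83.177252  ,
         1.29579111,  78.53857369,  -3.25967598]), 'joint_velocities': array([ 0.12462079, -0.07695293,  0.00668583, -0.00291135, -0.02167246,
       -0.06046663,  0.01451987]), 'effort': array([-5.81726249e-05, -4.91290033e+01, -4.03976664e-01, -3.12530673e+01,
       -6.38409681e-02,  4.35607194e-02,  1.75577734e-04]), 'tool_pos': array([0.26475176, 0.59302558, 0.22143799]), 'tool_rot': array([ -86.62858151,   89.88995269, -110.67925051]), 'force': array([ 0.08152395, -0.26670314,  0.99291879]), 'wrist_torque': array([ 0.01894414,  0.02799939, -0.00405387]), 'grip_width': 0.08695766189940085}
{'fx': 495.9558894163934, 'fy': 495.9558894163934, 'cx': 321.7458097428819, 'cy': 242.86301436791592, 'k1': -0.009019824395595587, 'rvec': array([ 1.80311051,  1.52167345, -0.71160316]), 'tvec': array([-0.07551124, -0.24436332,  1.5245028 ])}
{'fx': 544.8189921064898, 'fy': 544.8189921064898, 'cx': 313.5848974326945, 'cy': 236.60525607387262, 'k1': -0.011548173675166707, 'rvec': array([ 2.17761902, -2.16025924,  0.14572857]), 'tvec': array([-0.02632799,  0.5082868 ,  1.31767131])}
```

View pics/scene0.png

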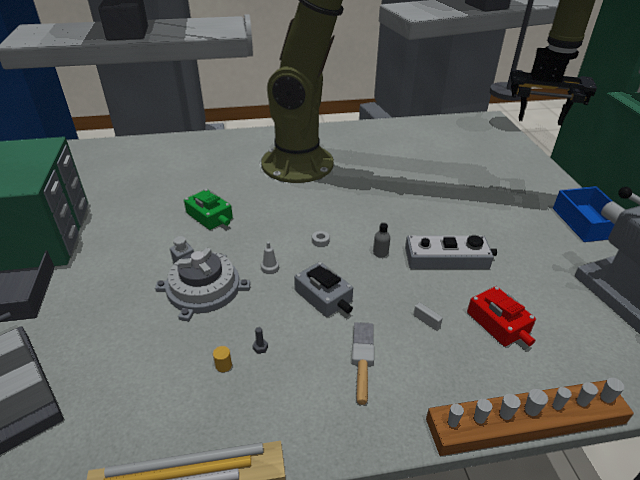

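View pics/top0.png

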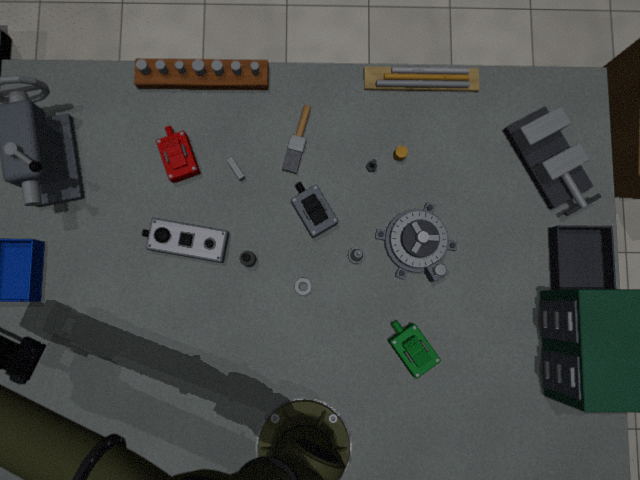

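```bash
cat > h.py <<'E'
from cell import *
import cv2, numpy as np
def w(cam,p):
    c=camera_params(cam); R=cv2.Rodrigues(c["rvec"])[0]; return R.T@(np.array(p)-c["tvec"])
def px(cam,P):
    c=camera_params(cam); R=cv2.Rodrigues(c["rvec"])[0]; q=R@np.array(P)+c["tvec"]; s=q[:2]/q[2]; s=s*(1+c["k1"]*(s@s)); return np.round([c["fx"]*s[0]+c["cx"],c["fy"]*s[1]+c["cy"]],1)
def ray(cam,uv,z):
    c=camera_params(cam); R=cv2.Rodrigues(c["rvec"])[0]
    d=np.array([(uv[0]-c["cx"])/c["fx"],(uv[1]-c["cy"])/c["fy"]]); s=d.copy()
    for _ in range(10): s=d/(1+c["k1"]*(s@s))
    o=-R.T@c["tvec"]; v=R.T@np.array([s[0],s[1],1]); return o+v*(z-o[2])/v[2]
E
python3 - <<'E'
from h import *
for cam in("top","scene"):
    for n in("plunger_top","rocker_end","start_top","indexer","switchbox","controlbox"):
        for d in pinpoint(cam,n)[:4]:
            P=w(cam,d["at"]); print(cam,n,round(d["score"],2),P.round(3),px(cam,P))
E
```

```text
top plunger_top 0.56 [ 0.433 -0.33   0.073] [442.3 267.2]
top rocker_end 0.95 [ 0.596 -0.004  0.064] [306.4 199. ]
top rocker_end 0.73 [ 0.251 -0.253  0.065] [410.9 344.1]
top rocker_end 0.71 [0.732 0.329 0.067] [170.9 142.6]
top start_top 0.41 [0.496 0.287 0.054] [186.  239.3]
top start_top 0.38 [ 0.691 -0.17   0.001] [371.3 168. ]
top start_top 0.23 [ 0.578 -0.019 -0.003] [312.4 210.9]
top indexer 0.8 [ 0.503 -0.279  0.003] [414.8 240.8]
top switchbox 0.72 [ 0.574 -0.018 -0.   ] [312.  212.5]
top switchbox 0.72 [0.453 0.142 0.004] [247.8 259.3]
top switchbox 0.63 [ 0.232 -0.264  0.004] [410.4 350. ]
top switchbox 0.56 [0.712 0.318 0.001] [181.3 157.7]
top controlbox 0.72 [0.5   0.293 0.003] [187.8 240. ]
top controlbox 0.61 [ 0.769  0.018 -0.003] [298.6 138.2]
top controlbox 0.41 [ 0.432 -0.327  0.075] [441.3 267.2]
scene plunger_top 0.59 [ 0.425 -0.32   0.082] [179.6 238. ]
scene rocker_end 0.94 [0.734 0.328 0.064] [513.5 309.5]
scene rocker_end 0.58 [ 0.592 -0.01   0.066] [330.3 278.6]
scene rocker_end 0.51 [ 0.254 -0.253  0.067] [210.9 198.3]
scene start_top 0.51 [0.495 0.292 0.059] [450.3 238.3]
scene indexer 0.81 [ 0.505 -0.277  0.003] [204.2 286.1]
scene indexer 0.24 [0.683 0.174 0.002] [425.3 320.8]
scene switchbox 0.95 [0.709 0.319 0.003] [496.2 321.2]
scene switchbox 0.87 [ 0.574 -0.019  0.002] [324.1 294.9]
scene switchbox 0.57 [ 0.231 -0.267  0.001] [209. 215.]
scene controlbox 0.92 [ 0.498  0.29  -0.001] [445.6 258.3]
```

Switchbox candidates are the grey box at top px (314,210), the red box at (178,155) and the green box at (413,348). For the square key, the candidates are the middle key (186,240), the knob (163,235) and the round button (209,243). The plunger is the cap at (440,270). I choose the grey box and the middle key, and check them in close crops.

Run:
```python
import cv2,numpy as np
t=cv2.imread("pics/top0.png");s=cv2.imread("pics/scene0.png")
f=lambda i,x,y,w,h:cv2.resize(i[y:y+h,x:x+w],(400,300),interpolation=cv2.INTER_CUBIC)
cv2.imwrite("pics/crop.png",np.vstack([np.hstack([f(t,274,180,80,60),f(s,284,255,80,60)]),np.hstack([f(t,400,225,80,60),f(s,150,225,80,60)])]))
cv2.imwrite("pics/crop2.png",np.hstack([f(t,136,205,100,75),f(s,400,215,100,75)]))
```

```text
(no output)
```

View pics/crop.png

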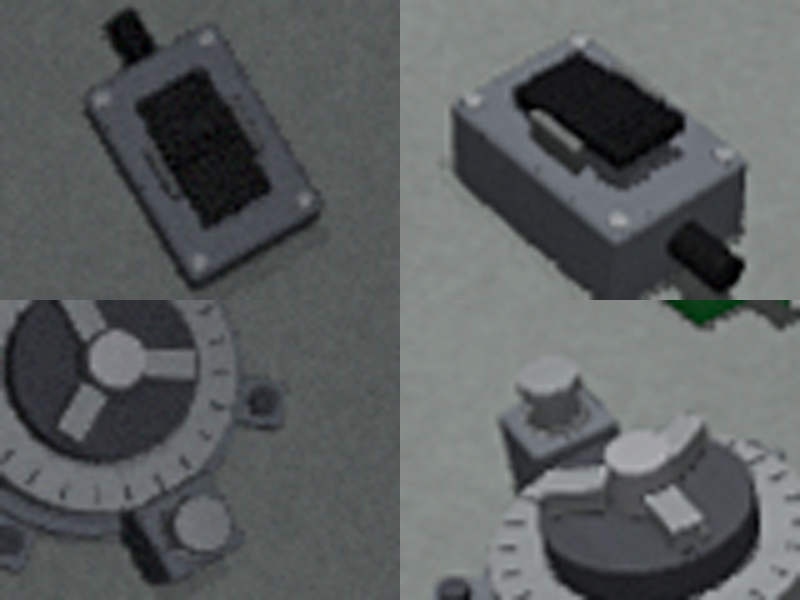

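View pics/crop2.png

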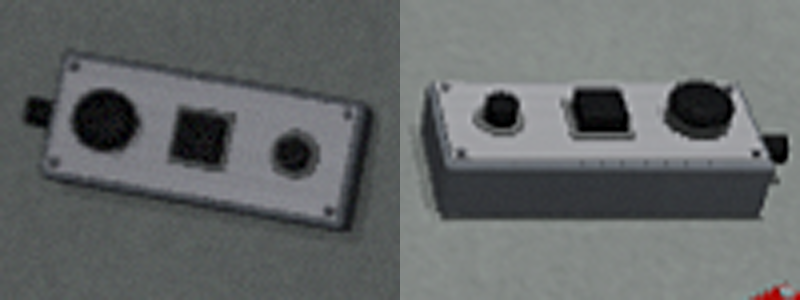

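```bash
python3 - <<'E'
from h import *
from scipy.spatial.transform import Rotation as Ro
o=readout.get_obs(); print(Ro.from_euler('xyz',o["tool_rot"],degrees=True).as_matrix().round(3), env.grip_point_offset)
for z in(.075,.08): print("pl",z,ray("top",(440.4,270),z).round(4),ray("scene",(179.8,239.6),z).round(4))
print("key",ray("top",(186,238.9),.056).round(4),ray("scene",(450,242),.056).round(4))
# rocker corners ribbed end in top crop (137,105),(205,68) ; other end (205,228),(270,190)
for u in((137,105),(205,68),(205,228),(270,190)): print("rk",ray("top",(274+u[0]/5,180+u[1]/5),.06).round(4))
for u in((85,105),(215,28),(195,285),(320,210)): print("box",ray("top",(274+u[0]/5,180+u[1]/5),.045).round(4))
E
python3 -m pendant '{"xyz":[[0.05,-0.05,0],[0.05,-0.05,0],[0.05,-0.05,0],[0.04,-0.05,0],[0.03,-0.05,0],[0,-0.05,0],[0,-0.05,0],[0,-0.05,0],[0,-0.05,0],[0,-0.05,0]],"turn":[0,0,0,0,0,0,0,0,0,0]}' 0 20
```

```text
[[ 0.     0.408  0.913]
 [ 0.     0.913 -0.408]
 [-1.     0.     0.   ]] 0.0187
pl 0.075 [ 0.4257 -0.3245  0.075 ] [ 0.4219 -0.3212  0.075 ]
pl 0.08 [ 0.4254 -0.3233  0.08  ] [ 0.4284 -0.3201  0.08  ]
key [0.4971 0.2864 0.056 ] [0.5054 0.2878 0.056 ]
rk [0.592  0.0085 0.06  ]
rk [ 0.6107 -0.0245  0.06  ]
rk [ 0.5318 -0.025   0.06  ]
rk [ 0.5508 -0.0565  0.06  ]
box [0.5945 0.0342 0.045 ]
box [ 0.6338 -0.0296  0.045 ]
box [ 0.5057 -0.0206  0.045 ]
box [ 0.5434 -0.0817  0.045 ]
time_s: 1.95
tool_pos: [0.4716, 0.0976, 0.2234]
tool_rot: [81.7, 89.7, 58.1]
force: [-0.0, -1.1, -0.3]
grip_width: 0.0014
```

Both crops agree: the raised, ribbed end of the grey box's rocker is the gland end (top px ~306,199). The cap centre is at top (440,270) and the square key at (186,239).

```bash
python3 -m pendant '{"xyz":[[0,-0.05,0],[0,-0.05,0],[0,-0.05,0],[0,-0.05,0],[-0.005,-0.05,0],[-0.01,-0.05,-0.01],[-0.01,-0.05,-0.02],[-0.01,-0.05,-0.02],[-0.01,-0.02,-0.02],[0,0,0]],"turn":[0,0,0,0,0,0,0,0,0,0]}'
python3 - <<'E'
from h import *
print(readout.get_obs()["qpos"].round(0))
E
```

```text
time_s: 3.2
tool_pos: [0.4237, -0.3404, 0.1559]
tool_rot: [38.7, 89.1, 14.8]
force: [0.7, 0.3, 0.6]
grip_width: 0.0003
[ -4.   9.  45. 105.  -8.  68. 109.]
```

```bash
python3 -m pendant '{"xyz":[[0.003,0.017,-0.02],[0,0,-0.025],[0,0,0]],"turn":[0,0,0]}'
python3 - <<'E'
from h import *
P=readout.get_obs()["tool_pos"];print(P)
for c in("top","scene"):
    im=read_camera(c)[:,:,::-1].copy(); u=px(c,P).astype(int); print(c,u)
    x,y=u[0]-60,u[1]-45
    cv2.imwrite(f"pics/{c}1.png",cv2.resize(im[max(y,0):y+90,max(x,0):x+120],(640,480)))
a=cv2.imread("pics/top1.png");b=cv2.imread("pics/scene1.png");cv2.imwrite("pics/c1.png",cv2.resize(np.hstack([a,b]),(800,300)))
E
```

```text
time_s: 3.58
tool_pos: [0.4307, -0.3199, 0.113]
tool_rot: [37.2, 88.8, 13.5]
force: [-0.2, 0.1, -0.1]
grip_width: 0.0006
[ 0.43074403 -0.31990847  0.11300372]
top [442 266]
scene [177 228]
```

View pics/c1.png

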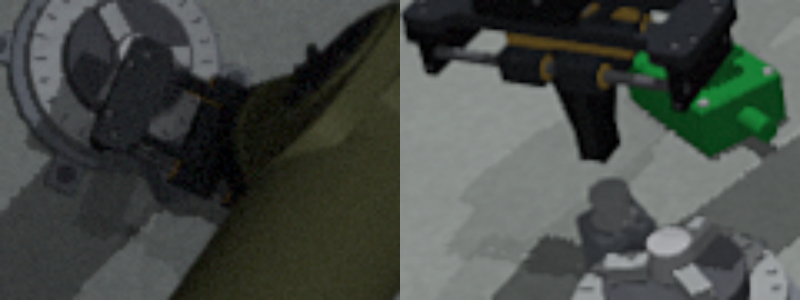

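In the scene crop the closed tips sit at about (598,158), right above the cap at (608,185). I'm descending.

```bash
python3 -m pendant '{"xyz":[[-0.003,-0.003,-0.015],[0,0,-0.015],[0,0,-0.006],[0,0,-0.006]],"turn":[0,0,0,0]}'
```

```text
time_s: 4.18
tool_pos: [0.4305, -0.3247, 0.0729]
tool_rot: [28.9, 88.4, 5.2]
force: [-0.8, 0.5, 4.4]
grip_width: 0.0006
```

```bash
python3 -m pendant '{"xyz":[[0,0,-0.005],[0,0,-0.005],[0,0,-0.004]],"turn":[0,0,0]}'
```

```text
time_s: 4.55
tool_pos: [0.4308, -0.3248, 0.066]
tool_rot: [42.6, 88.3, 18.9]
force: [-12.9, 10.1, 43.1]
grip_width: 0.0006
```

```bash
python3 -m pendant '{"xyz":[[0,0,0.02],[0,0,0.05],[0,0,0.05]],"turn":[0,0,0]}'
python3 -m pendant '{"xyz":[[0.02,0.05,0],[0.02,0.05,0],[0.03,0.05,0],[0.03,0.05,0],[0.03,0.05,0],[0.02,0.05,0],[0,0,0]],"turn":[0,0.18,0.18,0.18,0.18,0.18,0]}'
python3 - <<'E'
from h import *
from scipy.spatial.transform import Rotation as Ro
o=readout.get_obs(); print(o["tool_pos"],o["qpos"].round(0));print(Ro.from_euler('xyz',o["tool_rot"],degrees=True).as_matrix().round(3))
for c in("top","scene"):
    im=read_camera(c)[:,:,::-1].copy(); cv2.imwrite(f"pics/{c}2.png",im)
    for d in pinpoint(c,"plunger_top")[:2]: print(c,d["score"],w(c,d["at"]).round(3))
f=lambda i,x,y,w,h:cv2.resize(i[y:y+h,x:x+w],(400,300),interpolation=cv2.INTER_CUBIC)
t=cv2.imread("pics/top2.png");s=cv2.imread("pics/scene2.png")
cv2.imwrite("pics/c2.png",np.vstack([np.hstack([f(t,400,225,80,60),f(s,150,225,80,60)]),np.hstack([f(t,250,160,120,90),f(s,260,200,120,90)])]))
E
```

```text
time_s: 4.92
tool_pos: [0.4287, -0.3241, 0.1859]
tool_rot: [49.6, 88.6, 25.8]
force: [1.0, -0.4, 0.3]
grip_width: 0.0005
time_s: 5.8
tool_pos: [0.5852, -0.0172, 0.1896]
tool_rot: [28.3, 87.8, 57.5]
force: [0.3, -0.1, -0.6]
grip_width: 0.0004
[ 0.58521251 -0.01720814  0.1896126 ] [-24.  11.  27.  97.  -7.  72. 125.]
[[ 0.02  -0.489  0.872]
 [ 0.032  0.872  0.488]
 [-0.999  0.018  0.033]]
top 0.62 [ 0.429 -0.324  0.061]
scene 0.72 [ 0.726 -0.241  0.002]
scene 0.43 [ 0.428 -0.317  0.068]
```

View pics/c2.png

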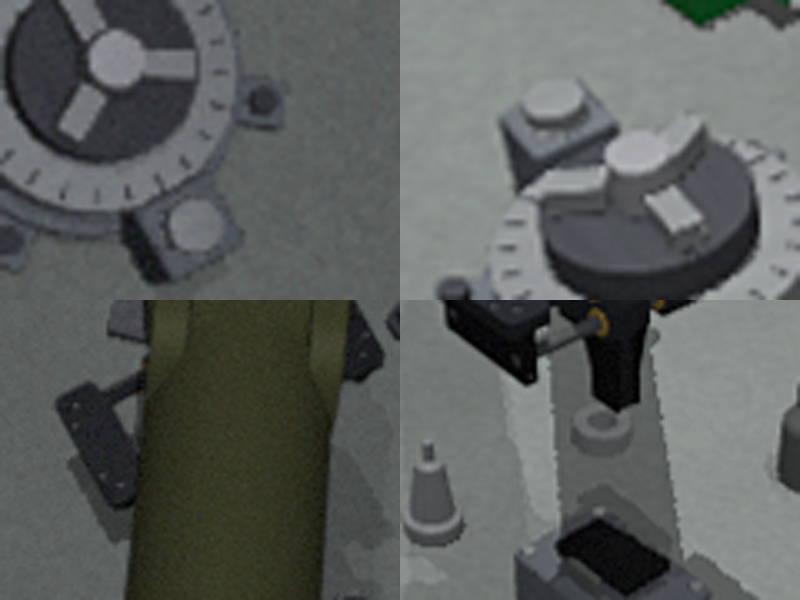

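The scene crop shows the plunger cap seated on its block, and the tip reached z = 0.066. Next is the rocker.

```bash
python3 -m pendant '{"xyz":[[0.01,0.006,-0.04],[0,0,-0.04],[0,0,-0.02],[0,0,0]],"turn":[0,0,0,0]}'
python3 - <<'E'
from h import *
P=readout.get_obs()["tool_pos"];print(P)
im=read_camera("scene")[:,:,::-1]; print(px("scene",P),px("scene",[P[0],P[1],.067]))
cv2.imwrite("pics/c3.png",cv2.resize(im[220:325,270:410],(640,480)))
E
```

```text
time_s: 6.5
tool_pos: [0.5932, -0.0278, 0.09]
tool_rot: [19.5, 87.8, 47.2]
force: [-0.5, -0.4, 0.4]
grip_width: 0.0004
[ 0.59317446 -0.02782009  0.09003559]
[322.2 271.4] [322.  279.6]
```

View pics/c3.png

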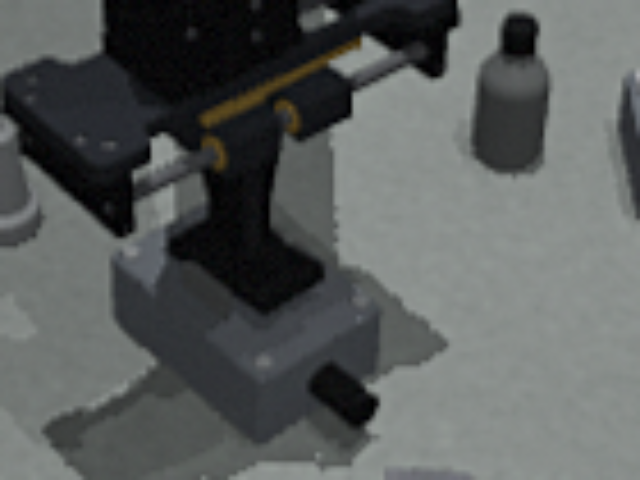

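The tip has drifted in y to -0.028, so I correct that before pressing.

```bash
python3 -m pendant '{"xyz":[[0.003,0.018,0],[0,0,0]],"turn":[0,0]}'
```

```text
time_s: 6.8
tool_pos: [0.5988, -0.0093, 0.0938]
tool_rot: [14.3, 87.5, 41.9]
force: [-0.6, -0.1, -0.1]
grip_width: 0.0004
```

```bash
python3 -m pendant '{"xyz":[[-0.001,0,-0.012],[0,0,-0.01],[0,0,-0.005]],"turn":[0,0,0]}'
python3 - <<'E'
from h import *
P=readout.get_obs()["tool_pos"];print(P)
im=read_camera("scene")[:,:,::-1]
cv2.imwrite("pics/c4.png",cv2.resize(im[220:325,270:410],(640,480)))
E
```

```text
time_s: 7.18
tool_pos: [0.5987, -0.0091, 0.0666]
tool_rot: [12.1, 87.4, 39.7]
force: [0.6, 1.1, 3.2]
grip_width: 0.0009
[ 0.59867136 -0.0090608   0.06663527]
```

View pics/c4.png

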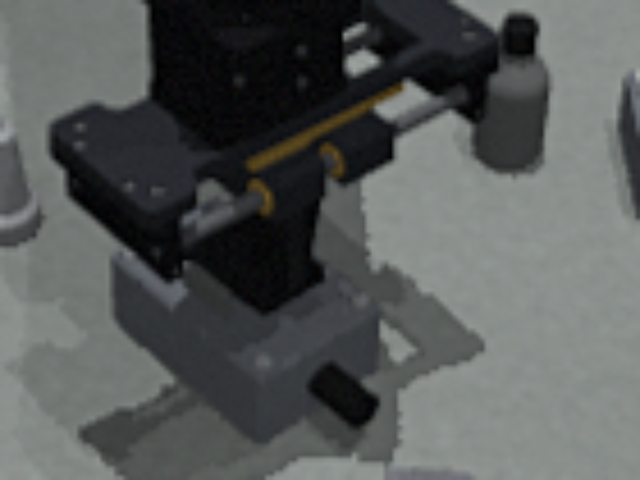

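```bash
python3 -m pendant '{"xyz":[[0,0,-0.005],[0,0,-0.004],[0,0,-0.003]],"turn":[0,0,0]}'
```

```text
time_s: 7.6
tool_pos: [0.6005, -0.0083, 0.0578]
tool_rot: [12.4, 87.2, 40.0]
force: [-10.0, 0.8, 25.7]
grip_width: 0.0008
```

```bash
python3 -m pendant '{"xyz":[[-0.002,-0.001,-0.002]],"turn":[0]}'
python3 -m pendant '{"xyz":[[0,0,0.02],[0,0,0.04],[-0.02,0.04,0.04],[-0.02,0.05,0],[-0.02,0.05,0],[-0.02,0.05,0],[-0.01,0.05,0],[0,0.04,0],[0,0,0]],"turn":[0,0,0,-0.1,-0.15,-0.15,0,0,0]}'
python3 - <<'E'
from h import *
from scipy.spatial.transform import Rotation as Ro
o=readout.get_obs(); print(o["tool_pos"],o["qpos"].round(0));print(Ro.from_euler('xyz',o["tool_rot"],degrees=True).as_matrix().round(3))
for c in("top","scene"): cv2.imwrite(f"pics/{c}5.png",read_camera(c)[:,:,::-1])
f=lambda i,x,y,w,h:cv2.resize(i[y:y+h,x:x+w],(400,300),interpolation=cv2.INTER_CUBIC)
t=cv2.imread("pics/top5.png");s=cv2.imread("pics/scene5.png")
cv2.imwrite("pics/c5.png",np.vstack([np.hstack([f(t,274,180,80,60),f(s,284,255,80,60)]),np.hstack([f(t,120,180,140,105),f(s,380,170,140,105)])]))
E
```

```text
time_s: 7.72
tool_pos: [0.6001, -0.0084, 0.0583]
tool_rot: [11.8, 87.0, 39.5]
force: [-1.5, 3.0, 10.9]
grip_width: 0.0002
time_s: 8.85
tool_pos: [0.5057, 0.2752, 0.1601]
tool_rot: [11.8, 87.0, 15.7]
force: [-0.1, 0.6, 0.3]
grip_width: 0.0007
[0.50565911 0.27515036 0.16006721] [-47.   9.  17. 102.  -2.  66.  64.]
[[ 0.051 -0.068  0.996]
 [ 0.014  0.998  0.068]
 [-0.999  0.011  0.051]]
```

View pics/c5.png

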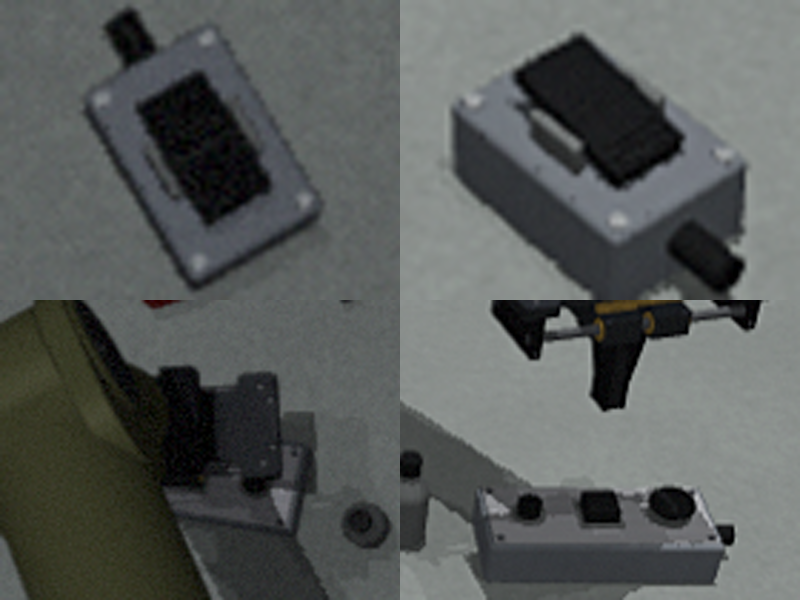

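```bash
python3 -m pendant '{"xyz":[[-0.007,0.012,-0.03],[0,0,-0.03],[0,0,0]],"turn":[0,0,0]}'
python3 - <<'E'
from h import *
read_camera("scene")
for n in("rocker_end","start_top"):
  for d in pinpoint("scene",n)[:3]: print(n,d["score"],w("scene",d["at"]).round(3))
E
```

```text
time_s: 9.32
tool_pos: [0.5023, 0.2766, 0.0993]
tool_rot: [7.7, 86.9, 10.7]
force: [-0.2, 0.1, -0.6]
grip_width: 0.0005
rocker_end 0.92 [ 0.597 -0.01   0.056]
rocker_end 0.67 [0.733 0.329 0.064]
rocker_end 0.56 [ 0.25  -0.253  0.066]
start_top 0.62 [0.496 0.288 0.058]
```

The rocker end now reads z = 0.056, so it is tipped over. Next I correct the xy and go down to the key.

```bash
python3 -m pendant '{"xyz":[[-0.005,0.012,-0.01],[0,0,-0.01],[0,0,0]],"turn":[0,0,0]}'
python3 - <<'E'
from h import *
im=read_camera("scene")[:,:,::-1]
cv2.imwrite("pics/c6.png",cv2.resize(im[180:285,380:520],(640,480)))
E
```

```text
time_s: 9.85
tool_pos: [0.5003, 0.2927, 0.0839]
tool_rot: [12.6, 86.4, 15.8]
force: [0.2, -0.1, 0.6]
grip_width: 0.0004
```

View pics/c6.png

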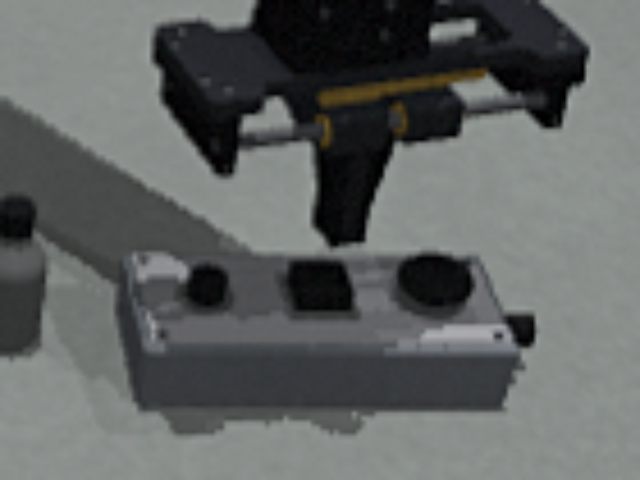

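The tips hang at crop (343,240), a little to the +y side of the key at (322,275). I shift -y slightly while descending.

```bash
python3 -m pendant '{"xyz":[[-0.002,-0.006,0],[0,0,-0.008],[0,0,-0.008],[0,0,0]],"turn":[0,0,0,0]}'
python3 - <<'E'
from h import *
im=read_camera("scene")[:,:,::-1]
P=readout.get_obs()["tool_pos"];print(px("scene",P),px("scene",[P[0],P[1],.056]))
cv2.imwrite("pics/c7.png",cv2.resize(im[180:285,380:520],(640,480)))
E
```

```text
time_s: 10.4
tool_pos: [0.4986, 0.2862, 0.0675]
tool_rot: [13.1, 86.3, 16.2]
force: [-0.0, -0.4, -0.1]
grip_width: 0.0005
[449.3 236.3] [448.4 240.3]
```

View pics/c7.png

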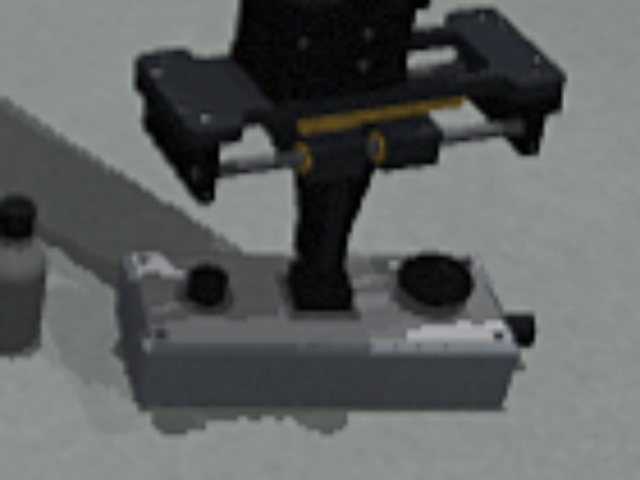

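Well centred over the square key. Pressing.

```bash
python3 -m pendant '{"xyz":[[0,0,-0.008],[0,0,-0.004],[0,0,-0.004]],"turn":[0,0,0]}'
```

```text
time_s: 10.82
tool_pos: [0.4991, 0.2866, 0.0516]
tool_rot: [13.5, 86.3, 16.6]
force: [-1.1, -1.4, 4.6]
grip_width: 0.0004
```

```bash
python3 -m pendant '{"xyz":[[0,0,-0.003],[0,0,-0.002]],"turn":[0,0]}'
```

```text
time_s: 11.08
tool_pos: [0.4992, 0.2867, 0.0494]
tool_rot: [14.0, 86.3, 17.1]
force: [-8.3, -4.0, 21.1]
grip_width: 0.0002
```

21 N at z = 0.049 is well past the 5 N spring, so the key is at its stop. Letting go straight up and checking.

```bash
python3 -m pendant '{"xyz":[[0,0,0.02],[0,0,0.05],[0,0,0.05],[0,0.05,0.05],[-0.04,0.06,0],[-0.04,0.06,0],[-0.04,0.06,0],[-0.03,0.05,0],[0,0,0]],"turn":[0,0,0,0,0,0,0,0,0]}'
python3 - <<'E'
from h import *
a=cv2.imread("pics/top0.png");b=cv2.imread("pics/scene0.png")
t=read_camera("top")[:,:,::-1];s=read_camera("scene")[:,:,::-1]
for c in("top","scene"):
  for n in("rocker_end","start_top","controlbox","plunger_top"):
    for d in pinpoint(c,n)[:1]: print(c,n,d["score"],w(c,d["at"]).round(3))
f=lambda i,x,y,w,h:cv2.resize(i[y:y+h,x:x+w],(400,300),interpolation=cv2.INTER_CUBIC)
cv2.imwrite("pics/c8.png",np.vstack([np.hstack([f(b,400,215,100,75),f(s,400,215,100,75)]),np.hstack([f(a,136,205,100,75),f(t,136,205,100,75)])]))
cv2.imwrite("pics/s8.png",s);cv2.imwrite("pics/t8.png",t)
E
```

```text
time_s: 12.2
tool_pos: [0.3582, 0.5464, 0.2177]
tool_rot: [18.6, 86.0, 21.4]
force: [0.3, -0.1, 0.3]
grip_width: 0.0004
top rocker_end 0.96 [ 0.596 -0.002  0.056]
top controlbox 0.8 [0.503 0.292 0.001]
top plunger_top 0.52 [ 0.429 -0.328  0.061]
scene rocker_end 0.86 [ 0.597 -0.009  0.053]
scene start_top 0.7 [0.496 0.288 0.059]
scene controlbox 0.6 [0.5   0.289 0.001]
scene plunger_top 0.4 [ 0.43  -0.316  0.068]
```

View pics/c8.png

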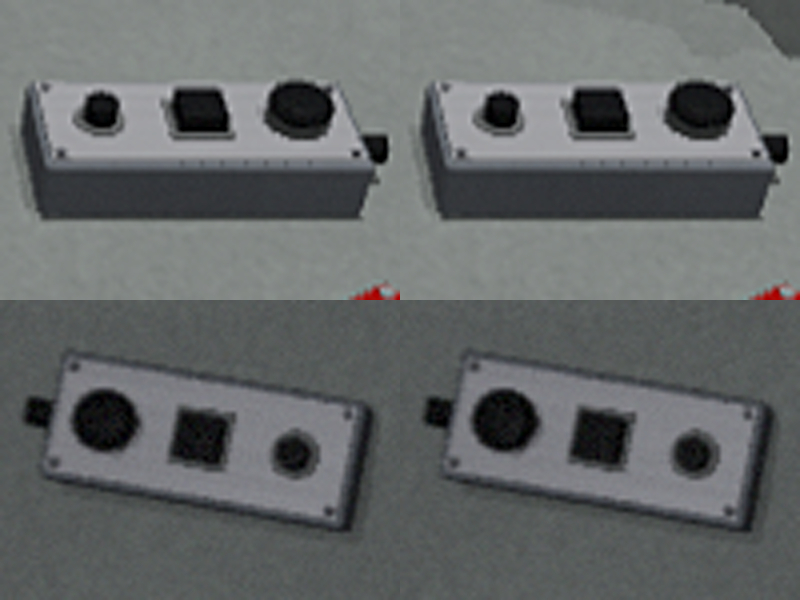

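View pics/s8.png

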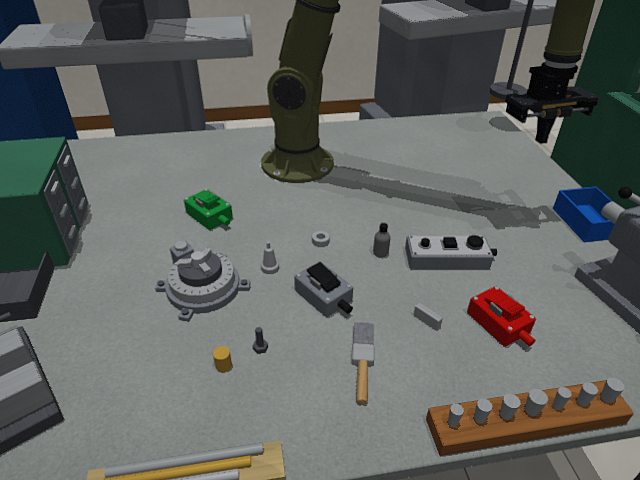

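The control box looks the same before and after, with its key up again. The plunger cap (181,246) is down, the rocker (325,275) is tipped, and the loose parts are where they were. The arm is clear of everything.

```bash
python3 -c "from cell import sign_off; print(sign_off())"
```

```text
the job is handed in; nothing more can be done
None
```

The job is done in the order asked, with the fingers closed, and handed in at about 12.5 s; sign-off reports no verdict.

- **Plunger:** I pushed it until the tip stood at z = 0.066 m, its home height. The last reading was 43 N at the wrist, more than intended; this was through the fingertips, not the arm or gripper body. In the picture the cap sits on its block. The networks put its top at 61 and 68 mm, within their roughly 4 mm error of 66 mm.
- **Rocker:** I pressed the ribbed end of the grey box until the force rose to 26 N at the stop. The press point then read about 53–56 mm against 57 mm for tipped over.
- **Square key:** I pressed it to z = 0.0494 m (nominal stop 0.049 m) with 21 N and released it straight up. It shows up again in the picture, and the network read its top at 59 mm against 56 mm.

Before-and-after crops show no visible movement of the control box or its round keys. The last full picture shows the loose parts and look-alikes where they stood. One last check came back empty: the top camera's network did not find the square key in the final picture, although the scene camera's did.

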